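# Scrub the splash baffle in the jug

### The job

Take the bottle brush off its drip stand and scrub the face of the upright splash baffle that stands inside the white jug under its pouring spout: make at least three upward strokes, each from the very bottom of the jug up until the top of the bristles is about level with the rim, with the bristles lightly but definitely pressed against the middle of the baffle from the bottom to the top of each stroke. Do not force the brush hard against the jug or the baffle. Then hang the brush on the fork of its stand again by its collar, let go, and leave the other things on the bench where they are.

Things in the scene. Friction and masses are not known exactly. Their poses are not given: they have to be found in the camera images.
- brush: loose bottle brush, 199 mm long, about 0.14 kg, round, stiff all over; starts hanging head down on the stand's fork. Origin: centre of the underside of its black collar; z runs from bristles to handle. Collar 30 mm dia, z 0 to 6 mm; orange handle 20 mm dia, z 6 to 87 (grip it there from above); steel stem 8 mm dia, z 0 to -55; blue bristle head 32 mm dia, z -55 to -112
- brush_tip (a point): lower end of the bristle head, on the brush's axis, 112 mm below the brush's origin
- brush_head (a point): middle of the bristle head, on the axis, 84 mm below the brush's origin
- jug: white round measuring jug fixed in a grey 112 mm square base; cannot move. Origin: under its middle, on the bench; own x points to the pouring spout (60 mm from the axis), looped handle opposite (-x, to 71 mm). Outer dia 80 mm, rigid wall 4 mm, bore 72 mm; rim 129.5 mm above the bench. Inside under the spout stands a dark flat baffle (see jug_spout)
- jug_floor (a point): centre of the jug's inner floor, 16 mm above the bench and 113.5 mm below the rim; axes as the jug's, x to the spout. Go in at or up to 15 mm to the -x (handle) side of the axis, to clear the baffle with the 32 mm bristle head
- jug_spout (a point): inner edge of the rim below the spout, 36 mm from the jug's axis. The dark steel baffle, 26 mm wide, faces -x and reaches from near the floor to 6 mm above the rim, its arm and knob to 137 mm over the bench. It is adjustable but clamped tight: its face lies anywhere from 19 to 30 mm from the jug's axis, differently each time and not measured: feel for it
- stand: fixed drip stand: grey tray foot 125 x 100 mm, 12 mm high, steel post (x +42 to +52 mm) at its back, level two-tined steel fork on top. Origin: on the bench under the hanging place; own x points from the fork's open end to the post, so the brush leaves the fork along -x and enters along +x. Nothing on it is higher than 136 mm
- stand_fork (a point): hanging place, 132 mm above the bench, level with the tines' top: the brush's origin sits here when it hangs. Gap between the tines 14 mm (stem 8 mm), tines 10 mm wide, open flared end 49 mm out along -x; 4 mm high lips on the tines 22 to 26 mm before and behind this point keep the collar in: lift it over them
- wash_bottle: bystander: white squeeze bottle with bent spout, 54 x 83 x 177 mm, loose, origin under its middle
- objective_case: bystander: round case with black top, 36 mm diameter, 59 mm high, loose, origin under its middle
- oil_bottle: bystander: brown dropper bottle, 30 mm diameter, 68 mm high, loose, origin under its middle
- tally: bystander: round tally counter, 44 x 51 x 40 mm, loose, origin under its middle
There are look-alikes about, which are no part of the job. Leave any green, purple or red look-alike of the brush alone.

How it is judged (in metres and radians):
On the way, in this order (a step that is already met when the one before it is completed fails the run):
1. stroke 1: bristles pressed (over 0.8 N) on the middle of the baffle under the spout, brush tip within 13 mm of the jug's inner floor (x of brush_head in the frame of jug_floor between -0.003 and 0.025 m and y of brush_head in the frame of jug_floor between -0.012 and 0.012 m and contact force between brush and jug above 0.8 N and z of brush_tip in the frame of jug_floor between -0.01 and 0.013 m), for 0.1 s.
2. stroke 1: still pressed on it (over 0.4 N) half-way up, tip 22 to 42 mm above the floor (x of brush_head in the frame of jug_floor between -0.003 and 0.025 m and y of brush_head in the frame of jug_floor between -0.012 and 0.012 m and contact force between brush and jug above 0.4 N and z of brush_tip in the frame of jug_floor between 0.022 and 0.042 m), for 0.04 s.
3. stroke 1: still pressed on it (over 0.8 N) at the top, tip 50 to 85 mm above the floor (x of brush_head in the frame of jug_floor between -0.003 and 0.025 m and y of brush_head in the frame of jug_floor between -0.012 and 0.012 m and contact force between brush and jug above 0.8 N and z of brush_tip in the frame of jug_floor between 0.05 and 0.085 m), for 0.1 s.
4. stroke 2: bristles pressed (over 0.8 N) on the middle of the baffle under the spout, brush tip within 13 mm of the jug's inner floor (all of step 1), for 0.1 s.
5. stroke 2: still pressed on it (over 0.4 N) half-way up, tip 22 to 42 mm above the floor (all of step 2), for 0.04 s.
6. stroke 2: still pressed on it (over 0.8 N) at the top, tip 50 to 85 mm above the floor (all of step 3), for 0.1 s.
7. stroke 3: bristles pressed (over 0.8 N) on the middle of the baffle under the spout, brush tip within 13 mm of the jug's inner floor (all of step 4), for 0.1 s.
8. stroke 3: still pressed on it (over 0.4 N) half-way up, tip 22 to 42 mm above the floor (all of step 5), for 0.04 s.
9. stroke 3: still pressed on it (over 0.8 N) at the top, tip 50 to 85 mm above the floor (all of step 6), for 0.1 s.
At the end, for the whole second after the job is handed in: the brush hangs upright (within 7 degrees) and at rest by its collar on the stand's fork, its origin within 10 mm sideways and 4 mm in height of the hanging place, released (horizontal distance between brush and stand_fork below 0.01 m and z of brush in the frame of stand_fork between -0.004 and 0.004 m and angle between brush's own z axis and vertical below 0.12 rad and linear speed of brush below 0.02 m/s and contact force between brush and stand above 0.2 N); the robot touches nothing.
It fails at once if the brush is forced against the jug or its baffle with more than 25 N (contact force between brush and jug above 25 N).
It fails at once if the white squeeze bottle with blue cap and bent spout is moved by more than 30 mm (distance of wash_bottle from where it was at the start of the episode above 0.03 m).
It fails at once if the objective case is moved by more than 30 mm (distance of objective_case from where it was at the start of the episode above 0.03 m).
It fails at once if the brown dropper bottle is moved by more than 30 mm (distance of oil_bottle from where it was at the start of the episode above 0.03 m).
It fails at once if the tally counter is moved by more than 30 mm (distance of tally from where it was at the start of the episode above 0.03 m).
It also fails if it takes over 58 s, if anything falls off the work surface, if the arm or the gripper's body presses on something with over 40 N, if the wrist force passes 120 N, or if a joint passes its speed limit or range.

### The arm

A 6-joint arm with a two-finger parallel gripper is mounted at the origin on a cart in front of the work surface, level with it; the furniture and walls round the work are solid. World frame = base frame: x ahead of the robot, y to its left, z up, the work surface at z = 0. Lengths are in mm, angles in rad, forces in N, time in s.
With the tool pointing down it reaches from about 275 to 1000 mm from the base axis. Payload 8.4 kg.
Tool frame: the origin (TCP) lies at the very end of the fingers, on their centre line; the grasp point (between the pads) lies 19 mm behind it (r.pinch_z is the distance from the TCP to the grasp point, in mm); z points along the fingers, y is the line along which they close (so a half turn about z gives the same grasp; the last joint's range is limited). The gripper opens to 85 mm and grips with 20 to 120 N. Pads are 22 mm wide; open, the fingers measure 114 mm over their backs; the gripper's body (76 mm by 85 mm) begins 54 mm behind the grasp point. The pads swing forward as they close: fully open they stand 13 mm farther back than shut.
Start: joints at [1.185, 0.353, 1.633, -0, 1.155, -0.002], TCP at [234.028, 579.533, 231.281] pointing down, gripper open.
Joint ranges: [-2.63, 2.63], [-0.92, 2.1], [0.06, 2.66], [-1.3, 4.44], [0, 2.69], [-3.02, 3.02]. Speed limits (rad/s): [2.22, 2.22, 2.79, 3.14, 3.14, 3.14].

### API

Orientations are given as [roll, pitch, yaw] about the fixed x, y, z axes, in that order (R = Rz(yaw) Ry(pitch) Rx(roll)).
In Python, from rig import r gives the robot as it stands.
- The arm moves only by the tool carry_out, never from a script. Its argument "series" is a list of rows, each a list of 7 numbers: the turn, a rotation vector about the tool's x, y, z as a fraction of full scale, then the shift along the tool's x, y, z as a fraction of full scale, then the gripper command: -1 is fully open, 1 is shut, values between are in proportion. A call has 1 to 8 rows; each row is the pose to reach, as a shift and turn from the pose commanded when the call began, along the tool's axes at that moment, turning the shorter way round; what a row does not reach only later rows make up. Full scale, the value 1, is 0.25 m for a shift and pi rad for a turn. A row lasts 1/8 s, in which the tool goes at most 62.5 mm and 10.7 degrees, less where a joint would pass 70% of its speed; a pose out of reach is approached as far as the arm can. A call with a number of a shift or a turn outside -1 to 1 is refused whole. A call with a gripper value outside its range is refused whole. The fingers move at their own pace and stop on an object; "force" is the grip in N (left out, the last holds). Time passes only in rows, so rows that repeat a pose let the fingers close. It gives the time, the measured TCP pose, the force, the opening and the grip force at its end, in the units of the state.
- r.sense(): the state, without advancing time (a new reading comes with each control period).
- r.grab_frame(name): name is "side" or "top"; returns the picture (384x512x3 uint8, red, green, blue); there is no depth.
- r.get_calibration(name): a dict with "K" (3x3 intrinsics, pixels), "pose" (4x4, takes a point from camera to world coordinates). Camera axes: x right, y up, looking along -z (the intrinsics and any distortion apply to the point x, -y, -z); pixel columns grow to the right and rows downward; lengths in mm; the calibration is good to about 2 mm. A picture is of the moment at which its call begins. get_calibration takes no time and is no camera call.
- r.sign_off(): hands the job in; it is judged then, once.
Trained networks look in the newest picture that a camera, given by its name, has taken for a name from the list of things; names that differ only in an ending like _2 or _b are one class to them, and where a whole thing is asked for, a point or a joint stands for the part that bears it (a point fixed in the world has none). Each returns a list of dicts, best first, with "score" (0 to 1); they miss things now and then, are a little off and sometimes report something else, mostly with a low value. They report only what shows in the picture. A call takes as long as a camera call. They do not tell look-alikes from the thing itself.
- r.silhouettes(camera, label): "region" (384x512 bool, what is visible of it) and "position" ([row, column] in pixels, amid what is visible of it).
The state is a dict: "clock": time; "qpos": joint angles; "qvel": joint speeds; "joint_efforts": joint torques, N m; "eef_pos": TCP position; "tcp_rot": TCP orientation; "contact_force": force on the tool from outside, world axes, zero at the start; "wrist_torque": the same for the moment, N m; "opening": opening from 0.0 (shut) to 1.0 (fully open); "grasp_force": force on a finger pad.
Only numpy, scipy, OpenCV 4.12 (cv2) and the standard library are available. Lean on these libraries where they do the work, as an engineer would, in place of code of your own. Each camera call takes 0.05 s, during which the arm holds its last target. There are 200 camera calls.

## Working session

There is one attempt and no reset: what is moved stays moved. The work goes in short steps, Python scripts to look and compute and a tool call to move; the robot and the scene stay as the last step left them, time stands still between calls to the robot, and variables do not carry over. Pictures are saved under pics/ and viewed, at most 10 in all, crops included, and the job is handed in when it is done.

Besides the shell and the picture viewer there is one more tool, called after "Request:" as a command line: name --pt "numbers of a row" for each row, then --argument value for the rest. carry_out: Moves the arm, as the interface text tells. Its arguments: {"type":"object","properties":{"series":{"type":"array"},"force":{"type":"number"}},"required":["series"]}

```bash
mkdir -p pics; ls; cat > h.py <<'E'
import numpy as np, cv2
from rig import r
def cal(n):
    c=r.get_calibration(n); return np.array(c["K"],float),np.array(c["pose"],float),c
def proj(n,P):
    K,T,_=cal(n); P=np.atleast_2d(P).astype(float)
    p=(P-T[:3,3])@T[:3,:3]; p=p*[1,-1,-1]; q=p@K.T; return q[:,:2]/q[:,2:]
def ray(n,uv):
    K,T,_=cal(n); d=np.linalg.inv(K)@[uv[0],uv[1],1]; d=T[:3,:3]@(d*[1,-1,-1]); return T[:3,3],d
def atz(n,uv,z):
    o,d=ray(n,uv); return o+d*(z-o[2])/d[2]
E
python3 - <<'E'
from h import *
for n in("side","top"):
    im=r.grab_frame(n); cv2.imwrite(f"pics/{n}0.png",im[:,:,::-1]); K,T,c=cal(n); print(n,K.tolist(),T.round(3).tolist(),[k for k in c])
    for l in("brush","jug","stand","wash_bottle","objective_case","oil_bottle","tally"):
        for s in r.silhouettes(n,l)[:3]:
            ys,xs=np.where(s["region"]); print(n,l,round(s["score"],2),np.round(s["position"]),(xs.min(),xs.max(),ys.min(),ys.max()) if len(xs) else 0)
a=[cv2.imread(f"pics/{n}0.png") for n in("side","top")]
E
python3 -c "from h import *;print(r.sense())"
```

```text
pics
side [[386.6588850444439, 0.0, 257.1279415843606], [0.0, 386.6588850444439, 188.27653975953794], [0.0, 0.0, 1.0]] [[-0.901, 0.317, -0.296, 260.626], [-0.434, -0.651, 0.623, 711.983], [0.005, 0.69, 0.724, 909.884], [0.0, 0.0, 0.0, 1.0]] ['K', 'pose']
side brush 0.85 [187. 257.] (np.int64(253), np.int64(262), np.int64(170), np.int64(218))
side brush 0.69 [226. 200.] (np.int64(193), np.int64(209), np.int64(202), np.int64(254))
side brush 0.66 [228. 256.] (np.int64(248), np.int64(260), np.int64(199), np.int64(252))
side jug 0.65 [213. 314.] (np.int64(287), np.int64(333), np.int64(184), np.int64(241))
side stand 0.93 [244. 261.] (np.int64(225), np.int64(279), np.int64(212), np.int64(272))
side wash_bottle 0.64 [196. 187.] (np.int64(178), np.int64(198), np.int64(159), np.int64(214))
side objective_case 0.73 [203. 229.] (np.int64(224), np.int64(235), np.int64(195), np.int64(213))
side oil_bottle 0.51 [202. 232.] (np.int64(223), np.int64(235), np.int64(193), np.int64(213))
side oil_bottle 0.46 [180. 347.] (np.int64(343), np.int64(351), np.int64(172), np.int64(188))
side tally 0.81 [326.
[... 1404 characters left out ...]
.8, 'qpos': array([ 1.18460150e+00,  3.52954857e-01,  1.63342058e+00, -2.92666225e-05,
        1.15517328e+00, -2.41212869e-03]), 'qvel': array([-1.10120781e-03,  5.72737948e-04, -1.37854187e-03, -2.11423655e-04,
       -8.15772495e-05, -8.78918937e-05]), 'joint_efforts': array([ 8.98979251e-04, -6.05109501e+01, -3.42441523e+01,  1.65158485e-05,
        7.77681707e-04,  2.18991903e-05]), 'eef_pos': array([234.03546093, 579.52990827, 231.30036294]), 'tcp_rot': array([3.14154878e+00, 2.68814438e-05, 2.75782177e+00]), 'contact_force': array([ 0.11742179, -1.01881558, -0.33320522]), 'wrist_torque': array([ 0.02874297, -0.00828143,  0.03457278]), 'grasp_force': 0.0, 'opening': 1.0004279605289728}
```

```bash
python3 - <<'E'
import cv2,numpy as np
s=cv2.imread("pics/side0.png")[140:300,160:360]; cv2.imwrite("pics/s1.png",cv2.resize(s,None,fx=3.75,fy=3.75,interpolation=cv2.INTER_CUBIC))
s=cv2.imread("pics/top0.png")[115:265,155:345]; cv2.imwrite("pics/t1.png",cv2.resize(s,None,fx=4,fy=4,interpolation=cv2.INTER_CUBIC))
E
```

```text
(no output)
```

View pics/s1.png

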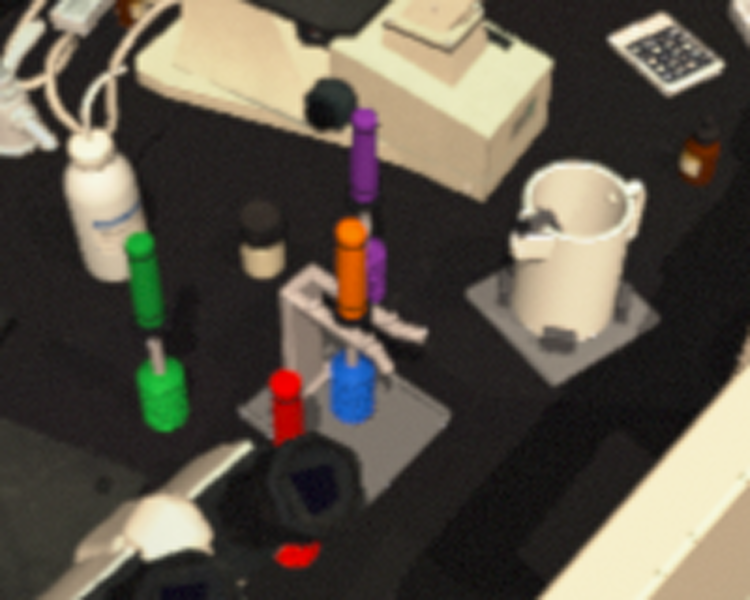

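View pics/t1.png

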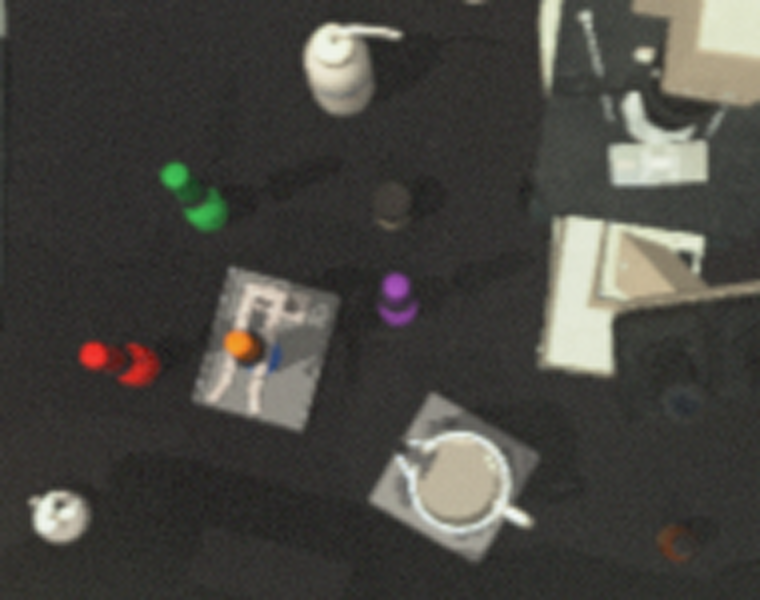

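The candidates for the brush (side view px) are green (199,214), purple (257,190), red (236,247) and orange with a blue head (253,212). The orange one fits: orange handle, blue head, black collar, hanging on the fork. In the top view it is at (215,201). The jug rim is at top (270,236), with its spout up-left and its handle down-right. The stand's post is up in the picture and the fork's open end is down.

```bash
cat > fit.py <<'E'
from h import *
from scipy.optimize import minimize, least_squares
from scipy.ndimage import map_coordinates
I={n:cv2.imread(f"pics/{n}0.png").astype(np.float32) for n in("side","top")}
H={n:cv2.cvtColor(I[n].astype(np.uint8),cv2.COLOR_BGR2HSV) for n in I}
def cyl(n,x,y,rad,z0,z1):
    a=np.linspace(0,2*np.pi,60); P=np.vstack([np.c_[x+rad*np.cos(a),y+rad*np.sin(a),0*a+z] for z in(z0,z1)])
    h=cv2.convexHull(proj(n,P).astype(np.float32)); m=cv2.moments(h); return np.array([m["m10"],m["m01"]])/m["m00"]
C={}
for n in I:
    h,s,v=[H[n][...,i].astype(int) for i in range(3)]
    m=((h>4)&(h<20)&(s>150)&(v>90)).astype(np.uint8)
    k,lab,st,ce=cv2.connectedComponentsWithStats(m); c0=(253,212) if n=="side" else (215,201)
    j=min([i for i in range(1,k) if st[i,4]>15],key=lambda i:np.hypot(*(ce[i]-c0))); print(n,st[j],ce[j]); C[n]=ce[j]
f=lambda p,z=132:np.r_[[cyl(n,p[0],p[1],10,z+6,z+87)-C[n] for n in C]].ravel()
s=least_squares(f,atz("top",C["top"],200)[:2]); print("brush",s.x,s.fun)
# jug rim
G={n:cv2.GaussianBlur(cv2.cvtColor(I[n].astype(np.uint8),cv2.COLOR_BGR2GRAY),(0,0),.7).astype(float) for n in I}
def edge(n,x,y,yaw,ri,ro,z=129.5):
    a=np.r_[np.linspace(.5,2.7,60),np.linspace(3.6,5.8,60)]+yaw
    g=lambda R:map_coordinates(G[n],proj(n,np.c_[x+R*np.cos(a),y+R*np.sin(a),0*a+z]).T[::-1],order=1)
    d=g(ri)-g(ro)
    return np.mean(d)
c=atz("top",(270,236),129.5)[:2]; print(c)
yaw=np.arctan2(55,33)
for ns in(("top",),("side",),("top","side")):
    J=lambda p:-sum(edge(n,p[0],p[1],yaw,38,43) for n in ns)
    b=min(((J((c[0]+i,c[1]+k)),c[0]+i,c[1]+k) for i in np.arange(-15,16,1) for k in np.arange(-15,16,1)))
    print(ns,b)
q=lambda pts,z:np.array([atz("top",(155+(u+.5)/4-.5,115+(v+.5)/4-.5),z)[:2] for u,v in pts])
for nm,pts,z in(("jug",[(433,393),(540,458),(475,562),(370,497)],10),("stand",[(232,267),(340,295),(303,432),(193,402)],12)):
    w=q(pts,z); e=np.roll(w,-1,0)-w; print(nm,w.round().tolist(),"ctr",w.mean(0).round(1),"len",np.linalg.norm(e,axis=1).round(),"yaw",np.degrees(np.arctan2(e[:,1],e[:,0])).round(1))
for nm,a,z in (("spout/handle",[(404,452),(524,518)],128),):
    w=q(a,z); print(nm,w.round(1).tolist(),np.degrees(np.arctan2(*(w[0]-w[1])[::-1])))
print("purple top",atz("top",(155+396/4,115+286/4),215),"red",atz("top",(155+93/4,115+355/4),200),"green",atz("top",(155+175/4,115+175/4),215))
E
python3 fit.py
```

```text
side [249 198   9  27 203] [253.00492611 210.99014778]
top [211 198   8   7  44] [214.68181818 200.79545455]
brush [534.35594001 158.71716167] [-0.18638841  0.03420894  0.00994784  0.16421509]
[429.16317185 -15.00297269]
('top',) (np.float64(-51.47887397207153), np.float64(432.16317185446724), np.float64(-13.002972689127795))Traceback (most recent call last):
  File "fit.py", line 28, in <module>
    b=min(((J((c[0]+i,c[1]+k)),c[0]+i,c[1]+k) for i in np.arange(-15,16,1) for k in np.arange(-15,16,1)))
  File "fit.py", line 28, in <genexpr>
    b=min(((J((c[0]+i,c[1]+k)),c[0]+i,c[1]+k) for i in np.arange(-15,16,1) for k in np.arange(-15,16,1)))
            ~^^^^^^^^^^^^^^^^^
  File "fit.py", line 27, in <lambda>
    J=lambda p:-sum(edge(n,p[0],p[1],yaw,38,43) for n in ns)
                ~~~^^^^^^^^^^^^^^^^^^^^^^^^^^^^^^^^^^^^^^^^^
  File "fit.py", line 27, in <genexpr>
    J=lambda p:-sum(edge(n,p[0],p[1],yaw,38,43) for n in ns)
                    ~~~~^^^^^^^^^^^^^^^^^^^^^^^
  File "fit.py", line 22, in edge
    d=g(ri)-g(ro)
      ~^^^^
  File "fit.py", line 21, in <lambda>
    g=lambda R:map_coordinates(G[n],proj(n,np.c_[x+R*np.cos(a),y+R*np.sin(a),0*a+z]).T[::-1],order=1)
                                    ~~~~^^^^^^^^^^^^^^^^^^^^^^^^^^^^^^^^^^^^^^^^^^^^
  File "h.py", line 6, in proj
    K,T,_=cal(n); P=np.atleast_2d(P).astype(float)
          ~~~^^^
  File "h.py", line 4, in cal
    c=r.get_calibration(n); return np.array(c["K"],float),np.array(c["pose"],float),c
ValueError: time passes only in moves, steps and waits
```

```bash
python3 - <<'E'
s=open("h.py").read().replace("def cal(n):","import functools\n@functools.cache\ndef cal(n):"); open("h.py","w").write(s)
E
python3 fit.py
```

```text
side [249 198   9  27 203] [253.00492611 210.99014778]
top [211 198   8   7  44] [214.68181818 200.79545455]
brush [534.35594001 158.71716167] [-0.18638841  0.03420894  0.00994784  0.16421509]
[429.16317185 -15.00297269]
('top',) (np.float64(-51.47887397207153), np.float64(432.16317185446724), np.float64(-13.002972689127795))
('side',) (np.float64(-53.32226989623448), np.float64(429.16317185446724), np.float64(-13.002972689127795))
('top', 'side') (np.float64(-99.70176707676545), np.float64(431.16317185446724), np.float64(-12.002972689127795))
jug [[506.0, 7.0], [450.0, -88.0], [359.0, -32.0], [413.0, 61.0]] ctr [432. -13.] len [110. 107. 108. 107.] yaw [-120.   148.8   59.7  -30.1]
stand [[613.0, 188.0], [590.0, 92.0], [469.0, 121.0], [493.0, 219.0]] ctr [541.4 154.8] len [ 99. 125. 101. 124.] yaw [-103.3  166.4   76.   -14.3]
spout/handle [[454.8, 31.5], [404.4, -65.4]] 62.52340532459785
purple top [578.52397825  38.77216743 215.        ] red [522.63257004 266.72474816 200.        ] green [658.885368   207.06206942 215.        ]
```

```bash
cat > go.py <<'E'
# usage: go.py yaw x,y,z x,y,z ... : print fractions for world TCP targets from the present pose
import sys; from h import *; from scipy.spatial.transform import Rotation as R
s=r.sense(); R0=R.from_euler("xyz",s["tcp_rot"]); Rt=R.from_euler("xyz",[np.pi,0,float(sys.argv[1])])
print(s["clock"],s["eef_pos"].round(2),s["tcp_rot"].round(4),"F",s["contact_force"].round(2),"T",s["wrist_torque"].round(3),"op",round(s["opening"],3),round(s["grasp_force"],1))
for a in sys.argv[2:]:
    t=np.array(a.split(","),float); print(((R0.inv()*Rt).as_rotvec()/np.pi).round(4),(R0.inv().apply(t-s["eef_pos"])/250).round(4))
E
python3 go.py 2.6145 384,369,260
```

```text
0.8 [234.04 579.53 231.3 ] [3.1415 0.     2.7578] F [ 0.12 -1.02 -0.33] T [ 0.029 -0.008  0.035] op 1.0 0.0
[0.     0.     0.0456] [-0.8715 -0.5563 -0.1148]
```

Request:
carry_out --pt "0 0 0.0456 -0.87 -0.556 -0.115 -0.2" --pt "0 0 0.0456 -0.87 -0.556 -0.115 -0.2" --pt "0 0 0.0456 -0.87 -0.556 -0.115 -0.2" --pt "0 0 0.0456 -0.87 -0.556 -0.115 -0.2" --pt "0 0 0.0456 -0.87 -0.556 -0.115 -0.2" --pt "0 0 0.0456 -0.87 -0.556 -0.115 -0.2"

```text
clock: 1.55
eef_pos: [382.2, 365.3, 258.6]
tcp_rot: [-3.134, -0.001, 2.612]
contact_force: [-6.4, -8.0, -3.9]
opening: 0.599
grasp_force: 0.0
```

```bash
python3 go.py 2.6145 534.4,158.7,260 534.4,158.7,163
```

```text
1.55 [382.24 365.3  258.65] [-3.1341e+00 -1.0000e-03  2.6123e+00] F [-6.36 -8.04 -3.87] T [-0.751  0.688  0.166] op 0.599 0.0
[-0.0024 -0.0003 -0.0007] [-0.9426 -0.406  -0.0033]
[-0.0024 -0.0003 -0.0007] [-0.943  -0.4031  0.3846]
```

Request:
carry_out --pt "0 0 0 -0.943 -0.425 0 -0.2" --pt "0 0 0 -0.943 -0.425 0 -0.2" --pt "0 0 0 -0.943 -0.425 0 -0.2" --pt "0 0 0 -0.943 -0.425 0 -0.2" --pt "0 0 0 -0.943 -0.425 0 -0.2" --pt "0 0 0 -0.943 -0.425 0 -0.2" --pt "0 0 0 -0.943 -0.425 0 -0.2" --pt "0 0 0 -0.943 -0.425 0 -0.2"

```text
clock: 2.55
eef_pos: [533.3, 160.0, 260.1]
tcp_rot: [3.142, -0.0, 2.616]
contact_force: [-0.3, -0.0, -0.8]
opening: 0.603
grasp_force: 0.0
```

```bash
python3 go.py 2.6145 534.4,158.7,163; python3 - <<'E'
from h import *
im=[]
for n,(a,b) in(("side",(150,170)),("top",(130,150))):
    f=r.grab_frame(n)[:,:,::-1]; cv2.imwrite(f"pics/{n}1.png",f); im.append(cv2.resize(f[a:a+130,b:b+130],None,fx=3,fy=3,interpolation=cv2.INTER_CUBIC))
cv2.imwrite("pics/v1.png",np.hstack(im))
E
```

```text
2.55 [533.3  159.97 260.11] [ 3.1415e+00 -2.0000e-04  2.6163e+00] F [-0.33 -0.02 -0.8 ] T [-0.021 -0.047  0.009] op 0.603 0.0
[ 0.     -0.      0.0006] [-0.0064 -0.0022  0.3884]
```

View pics/v1.png

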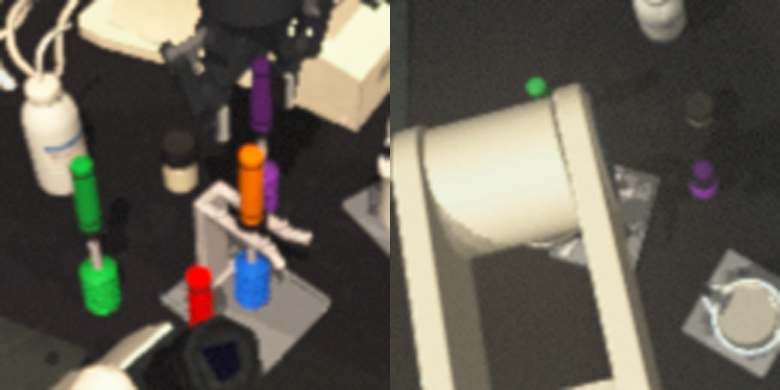

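The orange brush stands free below the two finger tips, which are at left-crop (222,125) and (288,90), midpoint (255,107). The handle top is at (250,152). The grip line is centred on it, so I'm descending and closing.

Request:
carry_out --pt "0 0 0 -0.006 -0.002 0.13 -0.2" --pt "0 0 0 -0.006 -0.002 0.26 -0.2" --pt "0 0 0 -0.006 -0.002 0.388 -0.2" --pt "0 0 0 -0.006 -0.002 0.388 -0.2" --pt "0 0 0 -0.006 -0.002 0.388 -0.2" --pt "0 0 0 -0.006 -0.002 0.388 -0.2" --force 30

```text
clock: 3.4
eef_pos: [535.9, 158.0, 164.6]
tcp_rot: [3.14, 0.002, 2.615]
contact_force: [-0.5, -0.8, 0.3]
opening: 0.601
grasp_force: 0.0
```

```bash
python3 go.py 2.6145 534.4,158.7,163
```

```text
3.4 [535.93 158.03 164.58] [3.1398e+00 1.7000e-03 2.6148e+00] F [-0.46 -0.78  0.34] T [ 0.014 -0.019 -0.017] op 0.601 0.0
[0.0006 0.0005 0.0001] [ 0.0067 -0.0008  0.0063]
```

Request:
carry_out --pt "0 0 0 0 0 0 0.1" --pt "0 0 0 0 0 0 0.3" --pt "0 0 0 0 0 0 0.5" --pt "0 0 0 0 0 0 0.6" --pt "0 0 0 0 0 0 0.7" --pt "0 0 0 0 0 0 0.7"

```text
clock: 4.15
eef_pos: [535.1, 157.5, 163.2]
tcp_rot: [-3.141, 0.0, 2.615]
contact_force: [-1.0, -2.3, 3.7]
opening: 0.228
grasp_force: 29.7
```

```bash
python3 go.py 2.6145 534.4,158.7,163
```

```text
4.15 [535.05 157.5  163.17] [-3.1415e+00  1.0000e-04  2.6146e+00] F [-0.99 -2.31  3.66] T [-0.324  0.225 -0.013] op 0.228 29.7
[-0.  0.  0.] [0.0047 0.0028 0.0007]
```

Request:
carry_out --pt "0 0 0 0 0 0 0.8" --pt "0 0 0 0 0 -0.02 0.8" --pt "0 0 0 0 0 -0.044 0.8" --pt "0 0 0 0 0 -0.044 0.8" --pt "0 0 0 0 0 -0.044 0.8" --force 70

```text
clock: 4.78
eef_pos: [535.0, 157.6, 174.0]
tcp_rot: [3.142, -0.0, 2.615]
contact_force: [-0.1, -0.0, -2.6]
opening: 0.217
grasp_force: 68.2
```

```bash
python3 go.py 2.6145 534.4,158.7,163
```

```text
4.775 [534.96 157.62 173.98] [ 3.1416 -0.      2.6145] F [-0.1  -0.01 -2.62] T [-0.013 -0.008  0.009] op 0.217 68.2
[ 0. -0.  0.] [0.0041 0.0026 0.0439]
```

Request:
carry_out --pt "0 0 0 0.07 -0.02 0 0.8" --pt "0 0 0 0.15 -0.044 0 0.8" --pt "0 0 0 0.23 -0.068 0 0.8" --pt "0 0 0 0.31 -0.09 0 0.8" --pt "0 0 0 0.33 -0.097 0 0.8" --pt "0 0 0 0.33 -0.097 0 0.8"

```text
clock: 5.52
eef_pos: [451.5, 178.4, 174.3]
tcp_rot: [3.141, 0.001, 2.615]
contact_force: [1.5, 0.4, -1.7]
opening: 0.218
grasp_force: 68.2
```

```bash
python3 go.py 2.6145 424,-25,305; python3 - <<'E'
from h import *
f=r.grab_frame("side")[:,:,::-1]; cv2.imwrite("pics/side2.png",f); cv2.imwrite("pics/v2.png",cv2.resize(f[150:290,180:350],None,fx=4,fy=4,interpolation=cv2.INTER_CUBIC))
E
```

```text
5.525 [451.51 178.43 174.34] [3.1410e+00 6.0000e-04 2.6153e+00] F [ 1.53  0.44 -1.69] T [ 0.003 -0.011  0.072] op 0.218 68.2
[0.0002 0.0002 0.0002] [-0.314  -0.7586 -0.5229]
```

View pics/v2.png

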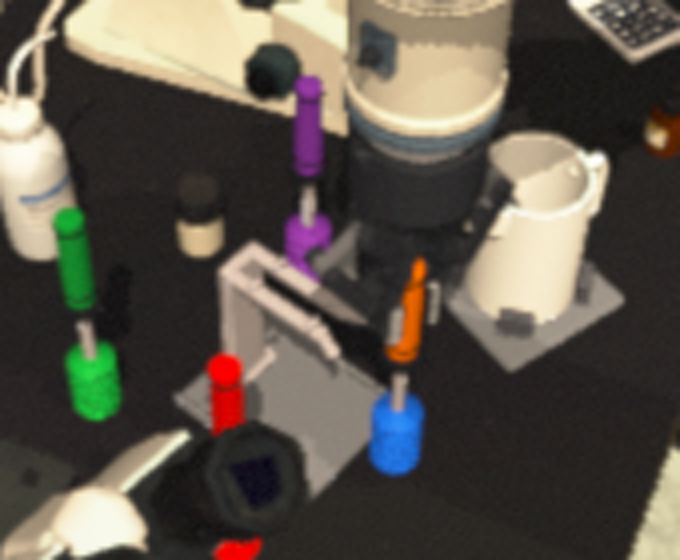

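The picture shows the brush clear of the fork and held in the fingers, with its blue head at crop (397,432). Next I'm lifting it and moving it over the jug.

Request:
carry_out --pt "0 0 0 0 0 -0.25 0.8" --pt "0 0 0 0 0 -0.5 0.8" --pt "0 0 0 -0.078 -0.18 -0.504 0.8" --pt "0 0 0 -0.156 -0.36 -0.504 0.8" --pt "0 0 0 -0.235 -0.55 -0.504 0.8" --pt "0 0 0 -0.314 -0.734 -0.504 0.8" --pt "0 0 0 -0.314 -0.734 -0.504 0.8" --pt "0 0 0 -0.314 -0.734 -0.504 0.8"

```text
clock: 6.58
eef_pos: [427.5, -20.1, 300.1]
tcp_rot: [3.141, 0.0, 2.613]
contact_force: [0.7, -0.8, -1.1]
opening: 0.216
grasp_force: 69.6
```

Request:
carry_out --pt "0 0 0 0 0 0 0.8" --pt "0 0 0 0 0 0 0.8"

```text
clock: 6.82
eef_pos: [427.2, -19.1, 300.0]
tcp_rot: [3.142, -0.0, 2.616]
contact_force: [-0.0, 0.2, -1.6]
opening: 0.216
grasp_force: 69.6
```

```bash
python3 go.py 2.6145 427,-19.6,300; python3 - <<'E'
from h import *
f=r.grab_frame("side")[:,:,::-1]; cv2.imwrite("pics/side3.png",f); cv2.imwrite("pics/v3.png",cv2.resize(f[120:260,250:390],None,fx=4,fy=4,interpolation=cv2.INTER_CUBIC))
s=r.sense()["eef_pos"]; o=s+[0,0,-31]; print("pred tip,head,origin px in crop",((proj("side",[o-[0,0,112],o-[0,0,84],o])-[250,120])*4).round(0).tolist())
h=cv2.cvtColor(f,cv2.COLOR_BGR2HSV).astype(int); m=((h[...,0]>100)&(h[...,0]<125)&(h[...,1]>150)&(h[...,2]>80)).astype(np.uint8)
k,l,st,ce=cv2.connectedComponentsWithStats(m); j=1+st[1:,4].argmax(); print("blue",st[j],(ce[j]-[250,120])*4)
E
```

```text
6.825 [427.24 -19.11 299.96] [ 3.1416e+00 -2.0000e-04  2.6161e+00] F [-0.01  0.19 -1.61] T [0.011 0.022 0.028] op 0.216 69.6
[ 0.     -0.0001  0.0005] [-0.0002 -0.0022 -0.0002]
pred tip,head,origin px in crop [[269.0, 259.0], [273.0, 230.0], [290.0, 135.0]]
blue [312 168  15  20 225] [274.45333333 231.07555556]
```

View pics/v3.png

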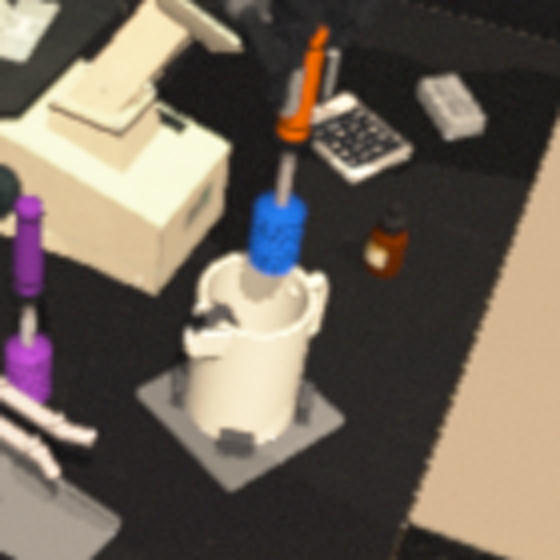

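The blue head hangs right above the bore at crop (274,231), and my prediction was (273,230). I'm going in.

Request:
carry_out --pt "0 0 0 0 0 0.08 0.8" --pt "0 0 0 0 0 0.16 0.8" --pt "0 0 0 0 0 0.24 0.8" --pt "0 0 0 0 0 0.24 0.8"

```text
clock: 7.38
eef_pos: [426.1, -19.4, 238.9]
tcp_rot: [-3.14, -0.003, 2.615]
contact_force: [0.0, -0.0, -1.6]
opening: 0.219
grasp_force: 69.4
```

Request:
carry_out --pt "0 0 0 0 0 0.08 0.8" --pt "0 0 0 0 0 0.16 0.8" --pt "0 0 0 0 0 0.24 0.8" --pt "0 0 0 0 0 0.28 0.8" --pt "0 0 0 0 0 0.296 0.8" --pt "0 0 0 0 0 0.296 0.8" --pt "0 0 0 0 0 0.296 0.8"

```text
clock: 8.25
eef_pos: [427.5, -19.9, 166.7]
tcp_rot: [3.141, 0.001, 2.615]
contact_force: [0.1, -0.1, -2.8]
opening: 0.209
grasp_force: 69.5
```

```bash
cat >> go.py <<'E'
d=s["eef_pos"][:2]-[431,-12.7]; c,n=.503,.864
F=s["contact_force"][:2]; print("jug frame TCP x,y",round(d@[c,n],2),round(d@[-n,c],2),"tip above floor",round(s["eef_pos"][2]-159.2,1),"Fx,Fy jug",(F@[c,n]).round(2),(F@[-n,c]).round(2))
E
python3 go.py 2.6145
```

```text
8.25 [427.54 -19.94 166.65] [3.1411e+00 9.0000e-04 2.6146e+00] F [ 0.12 -0.05 -2.84] T [ 0.024 -0.052  0.009] op 0.209 69.5
jug frame TCP x,y -8.0 -0.65 tip above floor 7.5 Fx,Fy jug 0.01 -0.13
```

Request:
carry_out --pt "0 0 0 0 0.016 0 0.8" --pt "0 0 0 0 0.032 0 0.8" --pt "0 0 0 0 0.036 0 0.8" --pt "0 0 0 0 0.036 0 0.8"

```text
clock: 8.75
eef_pos: [431.6, -12.1, 166.0]
tcp_rot: [-3.142, -0.0, 2.615]
contact_force: [-0.3, 1.1, -2.0]
opening: 0.217
grasp_force: 69.5
```

```bash
python3 go.py 2.6145
```

```text
8.75 [431.61 -12.05 166.03] [-3.1415 -0.      2.6148] F [-0.34  1.13 -2.03] T [0.036 0.04  0.006] op 0.217 69.5
jug frame TCP x,y 0.86 -0.2 tip above floor 6.8 Fx,Fy jug 0.8 0.86
```

Request:
carry_out --pt "0 0 0 0 0.003 0 0.8" --pt "0 0 0 0 0.006 0 0.8" --pt "0 0 0 0 0.006 0 0.8"

```text
clock: 9.12
eef_pos: [432.4, -10.8, 166.0]
tcp_rot: [3.142, 0.0, 2.615]
contact_force: [0.2, -0.6, -2.0]
opening: 0.217
grasp_force: 69.5
```

```bash
python3 go.py 2.6145
```

```text
9.125 [432.38 -10.85 166.04] [3.1416 0.     2.6145] F [ 0.2  -0.61 -1.99] T [-0.028  0.002 -0.015] op 0.217 69.5
jug frame TCP x,y 2.3 -0.26 tip above floor 6.8 Fx,Fy jug -0.43 -0.47
```

Request:
carry_out --pt "0 0 0 0 0.003 0 0.8" --pt "0 0 0 0 0.006 0 0.8" --pt "0 0 0 0 0.006 0 0.8"

```text
clock: 9.5
eef_pos: [433.1, -9.5, 166.0]
tcp_rot: [3.142, 0.0, 2.615]
contact_force: [0.6, 0.8, -2.1]
opening: 0.215
grasp_force: 69.5
```

```bash
python3 go.py 2.6145
```

```text
9.5 [433.15  -9.52 166.05] [3.1416 0.     2.6146] F [ 0.59  0.84 -2.09] T [ 0.009 -0.007 -0.052] op 0.215 69.5
jug frame TCP x,y 3.83 -0.25 tip above floor 6.8 Fx,Fy jug 1.03 -0.09
```

```bash
cat >> go.py <<'E'
T=s["wrist_torque"][:2]; print("T about jug y",(T@[-n,c]).round(3),"about x",(T@[c,n]).round(3))
E
python3 go.py 2.6145|tail -1
```

```text
T about jug y -0.011 about x -0.001
```

Request:
carry_out --pt "0 0 0 0 0.003 0 0.8" --pt "0 0 0 0 0.006 0 0.8" --pt "0 0 0 0 0.006 0 0.8"

```text
clock: 9.88
eef_pos: [433.9, -8.2, 166.0]
tcp_rot: [-3.142, -0.0, 2.615]
contact_force: [-0.4, -0.6, -2.2]
opening: 0.216
grasp_force: 69.5
```

```bash
python3 go.py 2.6145
```

```text
9.875 [433.89  -8.22 166.03] [-3.1416 -0.      2.6146] F [-0.43 -0.56 -2.16] T [-0.008  0.004  0.014] op 0.216 69.5
jug frame TCP x,y 5.32 -0.25 tip above floor 6.8 Fx,Fy jug -0.7 0.09
T about jug y 0.009 about x -0.0
```

Request:
carry_out --pt "0 0 0 0 0.003 0 0.8" --pt "0 0 0 0 0.006 0 0.8" --pt "0 0 0 0 0.006 0 0.8"

```text
clock: 10.25
eef_pos: [434.6, -6.9, 166.0]
tcp_rot: [-3.142, -0.0, 2.615]
contact_force: [1.2, 0.6, -2.2]
opening: 0.213
grasp_force: 69.5
```

```bash
python3 go.py 2.6145
```

```text
10.25 [434.61  -6.92 166.02] [-3.1416e+00 -1.0000e-04  2.6146e+00] F [ 1.17  0.63 -2.18] T [ 0.009 -0.024  0.02 ] op 0.213 69.5
jug frame TCP x,y 6.81 -0.22 tip above floor 6.8 Fx,Fy jug 1.14 -0.69
T about jug y -0.02 about x -0.016
```

Request:
carry_out --pt "0 0 0 0 0.003 0 0.8" --pt "0 0 0 0 0.006 0 0.8" --pt "0 0 0 0 0.006 0 0.8"

```text
clock: 10.62
eef_pos: [435.4, -5.6, 166.0]
tcp_rot: [3.142, 0.0, 2.615]
contact_force: [-1.1, -0.1, -1.9]
opening: 0.213
grasp_force: 69.5
```

```bash
python3 go.py 2.6145
```

```text
10.625 [435.42  -5.62 166.04] [3.1416e+00 1.0000e-04 2.6146e+00] F [-1.14 -0.09 -1.89] T [ 0.019 -0.01   0.014] op 0.213 69.5
jug frame TCP x,y 8.34 -0.26 tip above floor 6.8 Fx,Fy jug -0.65 0.94
T about jug y -0.021 about x 0.001
```

Request:
carry_out --pt "0 0 0 0 0.003 0 0.8" --pt "0 0 0 0 0.006 0 0.8" --pt "0 0 0 0 0.006 0 0.8"

```text
clock: 11.0
eef_pos: [436.0, -4.4, 166.0]
tcp_rot: [-3.141, -0.0, 2.615]
contact_force: [0.1, -0.7, -1.0]
opening: 0.216
grasp_force: 69.5
```

```bash
python3 go.py 2.6145
```

```text
11.0 [436.02  -4.44 166.  ] [-3.1413e+00 -1.0000e-04  2.6147e+00] F [ 0.09 -0.67 -1.03] T [-0.216  0.096 -0.007] op 0.216 69.5
jug frame TCP x,y 9.66 -0.18 tip above floor 6.8 Fx,Fy jug -0.53 -0.42
T about jug y 0.235 about x -0.026
```

Request:
carry_out --pt "0 0 0 0 0.004 0 0.8" --pt "0 0 0 0 0.004 0 0.8" --pt "0 0 0 0 0.004 0 0.8"

```text
clock: 11.38
eef_pos: [436.4, -3.8, 166.0]
tcp_rot: [-3.141, -0.0, 2.615]
contact_force: [-2.3, -4.2, 1.0]
opening: 0.215
grasp_force: 70.2
```

```bash
python3 go.py 2.6145
```

```text
11.375 [436.37  -3.79 166.01] [-3.1408e+00 -2.0000e-04  2.6148e+00] F [-2.34 -4.17  0.97] T [-1.175  0.536 -0.049] op 0.215 70.2
jug frame TCP x,y 10.4 -0.15 tip above floor 6.8 Fx,Fy jug -4.78 -0.08
T about jug y 1.285 about x -0.128
```

Contact is at x ≈ 10 mm, with about 4.8 N of pressure. Now stroke 1 upward.

Request:
carry_out --pt "0 0 0 0 0 -0.02 0.8" --pt "0 0 0 0 0 -0.045 0.8" --pt "0 0 0 0 0 -0.07 0.8" --pt "0 0 0 0 0 -0.095 0.8" --pt "0 0 0 0 0 -0.1 0.8"

```text
clock: 12.0
eef_pos: [436.5, -3.6, 191.6]
tcp_rot: [-3.141, 0.0, 2.615]
contact_force: [-3.0, -4.8, -5.1]
opening: 0.219
grasp_force: 69.8
```

```bash
python3 go.py 2.6145
```

```text
12.0 [436.54  -3.64 191.59] [-3.1414e+00  2.0000e-04  2.6147e+00] F [-2.97 -4.79 -5.13] T [-1.179  0.728  0.032] op 0.219 69.8
jug frame TCP x,y 10.61 -0.22 tip above floor 32.4 Fx,Fy jug -5.63 0.16
T about jug y 1.385 about x 0.036
```

Request:
carry_out --pt "0 0 0 0 0 -0.025 0.8" --pt "0 0 0 0 0 -0.05 0.8" --pt "0 0 0 0 0 -0.075 0.8" --pt "0 0 0 0 0 -0.1 0.8" --pt "0 0 0 0 0 -0.112 0.8" --pt "0 0 0 0 0 -0.112 0.8" --pt "0 0 0 0 0 -0.112 0.8"

```text
clock: 12.88
eef_pos: [436.8, -3.7, 219.9]
tcp_rot: [-3.141, 0.001, 2.615]
contact_force: [-3.2, -5.1, -0.2]
opening: 0.215
grasp_force: 70.1
```

```bash
python3 go.py 2.6145
```

```text
12.875 [436.82  -3.74 219.9 ] [-3.1415e+00  8.0000e-04  2.6147e+00] F [-3.2  -5.13 -0.17] T [-1.284  0.945 -0.025] op 0.215 70.1
jug frame TCP x,y 10.67 -0.52 tip above floor 60.7 Fx,Fy jug -6.04 0.19
T about jug y 1.585 about x 0.171
```

Request:
carry_out --pt "0 0 0 0 -0.016 0 0.8" --pt "0 0 0 0 -0.016 0.07 0.8" --pt "0 0 0 0 -0.016 0.14 0.8" --pt "0 0 0 0 -0.016 0.2 0.8" --pt "0 0 0 0 -0.016 0.212 0.8" --pt "0 0 0 0 -0.008 0.212 0.8" --pt "0 0 0 0 0 0.212 0.8" --pt "0 0 0 0 0 0.212 0.8"

```text
clock: 13.88
eef_pos: [436.6, -3.8, 166.4]
tcp_rot: [-3.141, 0.0, 2.615]
contact_force: [-0.8, -4.4, 0.4]
opening: 0.221
grasp_force: 70.2
```

```bash
python3 go.py 2.6145
```

```text
13.875 [436.64  -3.82 166.42] [-3.1409e+00  5.0000e-04  2.6151e+00] F [-0.79 -4.39  0.38] T [-1.068  0.542  0.024] op 0.221 70.2
jug frame TCP x,y 10.51 -0.4 tip above floor 7.2 Fx,Fy jug -4.19 -1.53
T about jug y 1.195 about x -0.069
```

Request:
carry_out --pt "0 0 0 0 0 0 0.8" --pt "0 0 0 0 0 -0.02 0.8" --pt "0 0 0 0 0 -0.05 0.8" --pt "0 0 0 0 0 -0.08 0.8" --pt "0 0 0 0 0 -0.11 0.8" --pt "0 0 0 0 0 -0.14 0.8" --pt "0 0 0 0 0 -0.17 0.8" --pt "0 0 0 0 0 -0.2 0.8"

```text
clock: 14.88
eef_pos: [436.4, -3.6, 216.5]
tcp_rot: [-3.141, -0.0, 2.615]
contact_force: [-2.6, -5.1, -5.0]
opening: 0.212
grasp_force: 69.7
```

Request:
carry_out --pt "0 0 0 0 0 -0.012 0.8" --pt "0 0 0 0 0 -0.012 0.8" --pt "0 0 0 0 0 -0.012 0.8"

```text
clock: 15.25
eef_pos: [436.8, -3.7, 219.8]
tcp_rot: [-3.141, 0.001, 2.615]
contact_force: [-3.7, -5.1, -0.7]
opening: 0.214
grasp_force: 70.1
```

```bash
python3 go.py 2.6145
```

```text
15.25 [436.78  -3.73 219.84] [-3.1415e+00  8.0000e-04  2.6147e+00] F [-3.66 -5.09 -0.68] T [-1.35e+00  9.32e-01 -1.00e-03] op 0.214 70.1
jug frame TCP x,y 10.66 -0.48 tip above floor 60.6 Fx,Fy jug -6.24 0.6
T about jug y 1.636 about x 0.126
```

Stroke 3 goes the same way, and I'll add a fourth as a spare.

Request:
carry_out --pt "0 0 0 0 -0.016 0 0.8" --pt "0 0 0 0 -0.016 0.07 0.8" --pt "0 0 0 0 -0.016 0.14 0.8" --pt "0 0 0 0 -0.016 0.2 0.8" --pt "0 0 0 0 -0.016 0.212 0.8" --pt "0 0 0 0 -0.008 0.212 0.8" --pt "0 0 0 0 0 0.212 0.8" --pt "0 0 0 0 0 0.212 0.8"

```text
clock: 16.25
eef_pos: [436.6, -3.8, 166.4]
tcp_rot: [-3.141, 0.0, 2.615]
contact_force: [-2.8, -3.8, 1.0]
opening: 0.211
grasp_force: 70.2
```

Request:
carry_out --pt "0 0 0 0 0 0 0.8" --pt "0 0 0 0 0 -0.02 0.8" --pt "0 0 0 0 0 -0.05 0.8" --pt "0 0 0 0 0 -0.08 0.8" --pt "0 0 0 0 0 -0.11 0.8" --pt "0 0 0 0 0 -0.14 0.8" --pt "0 0 0 0 0 -0.17 0.8" --pt "0 0 0 0 0 -0.2 0.8"

```text
clock: 17.25
eef_pos: [436.4, -3.7, 216.5]
tcp_rot: [-3.141, -0.0, 2.615]
contact_force: [-3.2, -4.5, -4.1]
opening: 0.213
grasp_force: 69.7
```

Request:
carry_out --pt "0 0 0 0 0 -0.012 0.8" --pt "0 0 0 0 0 -0.012 0.8" --pt "0 0 0 0 0 -0.012 0.8"

```text
clock: 17.62
eef_pos: [436.7, -3.7, 219.8]
tcp_rot: [-3.141, 0.001, 2.615]
contact_force: [-3.2, -4.6, -0.0]
opening: 0.211
grasp_force: 70.1
```

```bash
python3 go.py 2.6145
```

```text
17.625 [436.74  -3.72 219.8 ] [-3.1414e+00  7.0000e-04  2.6148e+00] F [-3.2  -4.64 -0.03] T [-1.329  0.922 -0.04 ] op 0.211 70.1
jug frame TCP x,y 10.65 -0.44 tip above floor 60.6 Fx,Fy jug -5.62 0.44
T about jug y 1.612 about x 0.128
```

Request:
carry_out --pt "0 0 0 0 -0.016 0 0.8" --pt "0 0 0 0 -0.016 0.07 0.8" --pt "0 0 0 0 -0.016 0.14 0.8" --pt "0 0 0 0 -0.016 0.2 0.8" --pt "0 0 0 0 -0.016 0.216 0.8" --pt "0 0 0 0 -0.008 0.216 0.8" --pt "0 0 0 0 0.001 0.216 0.8" --pt "0 0 0 0 0.001 0.216 0.8"

```text
clock: 18.62
eef_pos: [436.6, -3.6, 165.4]
tcp_rot: [-3.141, 0.0, 2.615]
contact_force: [-1.8, -5.1, 0.7]
opening: 0.217
grasp_force: 70.4
```

Request:
carry_out --pt "0 0 0 0 0 0 0.8" --pt "0 0 0 0 0 -0.02 0.8" --pt "0 0 0 0 0 -0.05 0.8" --pt "0 0 0 0 0 -0.08 0.8" --pt "0 0 0 0 0 -0.11 0.8" --pt "0 0 0 0 0 -0.14 0.8" --pt "0 0 0 0 0 -0.17 0.8" --pt "0 0 0 0 0 -0.2 0.8"

```text
clock: 19.62
eef_pos: [436.3, -3.5, 215.6]
tcp_rot: [-3.141, -0.0, 2.615]
contact_force: [-2.5, -5.0, -5.2]
opening: 0.215
grasp_force: 69.8
```

Request:
carry_out --pt "0 0 0 0 0 -0.016 0.8" --pt "0 0 0 0 0 -0.016 0.8" --pt "0 0 0 0 0 -0.016 0.8"

```text
clock: 20.0
eef_pos: [436.7, -3.6, 219.9]
tcp_rot: [-3.141, 0.001, 2.615]
contact_force: [-3.1, -5.4, 1.7]
opening: 0.217
grasp_force: 70.2
```

Request:
carry_out --pt "0 0 0 0 -0.035 0 0.8" --pt "0 0 0 0 -0.07 0 0.8" --pt "0 0 0 0 -0.07 -0.08 0.8" --pt "0 0 0 0 -0.07 -0.18 0.8" --pt "0 0 0 0 -0.07 -0.28 0.8" --pt "0 0 0 0 -0.07 -0.33 0.8" --pt "0 0 0 0 -0.07 -0.33 0.8" --pt "0 0 0 0 -0.07 -0.33 0.8"

```text
clock: 21.0
eef_pos: [427.4, -18.4, 300.6]
tcp_rot: [-3.141, -0.001, 2.614]
contact_force: [-0.7, -0.9, -2.1]
opening: 0.218
grasp_force: 69.5
```

```bash
python3 go.py 2.6145; python3 - <<'E'
from h import *
f=r.grab_frame("side")[:,:,::-1]; cv2.imwrite("pics/side4.png",f); cv2.imwrite("pics/v4.png",cv2.resize(f[120:260,250:390],None,fx=4,fy=4,interpolation=cv2.INTER_CUBIC))
s=r.sense()["eef_pos"]; o=s+[0,0,-31.2]; print("pred head",((proj("side",[o-[0,0,84]])-[250,120])*4).round(0).tolist())
h=cv2.cvtColor(f,cv2.COLOR_BGR2HSV).astype(int); m=((h[...,0]>100)&(h[...,0]<125)&(h[...,1]>150)&(h[...,2]>80)).astype(np.uint8)
k,l,st,ce=cv2.connectedComponentsWithStats(m); j=1+st[1:,4].argmax(); print("blue",st[j],(ce[j]-[250,120])*4)
E
```

```text
21.0 [427.42 -18.42 300.64] [-3.1411e+00 -1.1000e-03  2.6145e+00] F [-0.71 -0.88 -2.05] T [0.018 0.022 0.002] op 0.218 69.5
jug frame TCP x,y -6.74 0.22 tip above floor 141.4 Fx,Fy jug -1.11 0.17
T about jug y -0.004 about x 0.028
pred head [[273.0, 230.0]]
blue [312 168  15  20 227] [274.39647577 231.38325991]
```

View pics/v4.png

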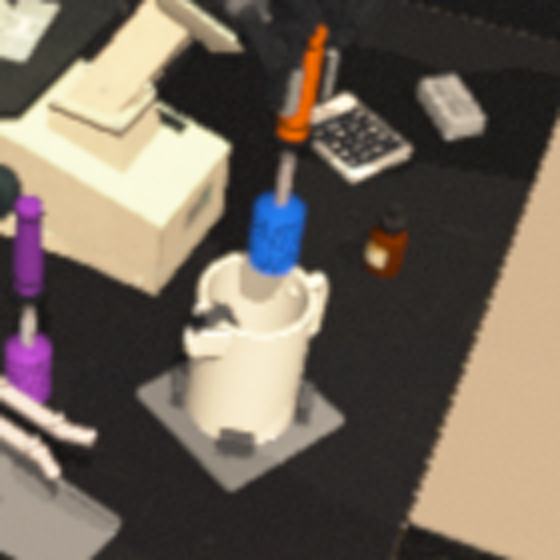

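The brush is out of the jug and still straight in the grip. The head is at crop (274,231), the same as before scrubbing, so it did not slip. Going back to the stand.

```bash
python3 go.py 2.6145 452.5,177.9,300 452.5,177.9,174
```

```text
21.05 [427.39 -18.43 300.54] [-3.1409e+00 -1.4000e-03  2.6145e+00] F [ 0.27  0.1  -2.13] T [ 0.008 -0.038  0.044] op 0.218 69.5
[-0.0002 -0.0005 -0.    ] [0.3082 0.7292 0.0021]
[-0.0002 -0.0005 -0.    ] [0.3075 0.7296 0.5061]
jug frame TCP x,y -6.76 0.24 tip above floor 141.3 Fx,Fy jug 0.22 -0.19
T about jug y -0.026 about x -0.029
```

Request:
carry_out --pt "0 0 0 0.078 0.18 0 0.8" --pt "0 0 0 0.156 0.36 0 0.8" --pt "0 0 0 0.235 0.55 0 0.8" --pt "0 0 0 0.309 0.731 0 0.8" --pt "0 0 0 0.309 0.731 0 0.8" --pt "0 0 0 0.309 0.731 0.2 0.8" --pt "0 0 0 0.309 0.731 0.4 0.8" --pt "0 0 0 0.309 0.731 0.504 0.8"

```text
clock: 22.05
eef_pos: [451.1, 176.9, 172.4]
tcp_rot: [-3.138, -0.003, 2.614]
contact_force: [-0.3, -0.4, -1.9]
opening: 0.214
grasp_force: 69.5
```

Request:
carry_out --pt "0 0 0 0 0 0 0.8" --pt "0 0 0 0 0 0 0.8" --pt "0 0 0 0 0 0 0.8"

```text
clock: 22.42
eef_pos: [454.0, 178.5, 176.9]
tcp_rot: [3.14, 0.002, 2.614]
contact_force: [-0.2, -0.3, -1.7]
opening: 0.217
grasp_force: 69.5
```

```bash
python3 go.py 2.6145 493.7,167.7,174 535,157.6,174 535,157.6,163.2
```

```text
22.425 [454.   178.52 176.89] [3.1398e+00 1.5000e-03 2.6144e+00] F [-0.17 -0.27 -1.71] T [-0.018 -0.024 -0.007] op 0.217 69.5
[ 0.0006  0.0005 -0.    ] [-0.159   0.0425  0.0119]
[ 0.0006  0.0005 -0.    ] [-0.3221  0.0907  0.0122]
[ 0.0006  0.0005 -0.    ] [-0.322   0.0906  0.0554]
jug frame TCP x,y 176.79 76.31 tip above floor 17.7 Fx,Fy jug -0.32 0.01
T about jug y 0.004 about x -0.03
```

Request:
carry_out --pt "0 0 0 0 0 0 0.8" --pt "0 0 0 0 0 0 0.8" --pt "0 0 0 0 0 0 0.8"

```text
clock: 22.8
eef_pos: [453.2, 178.4, 175.7]
tcp_rot: [3.141, 0.0, 2.615]
contact_force: [-0.5, 0.1, -1.2]
opening: 0.214
grasp_force: 69.5
```

```bash
python3 go.py 2.6145 493.7,167.7,174 535,157.6,174 535,157.6,163.2
```

```text
22.8 [453.16 178.42 175.74] [3.1413e+00 2.0000e-04 2.6146e+00] F [-0.53  0.12 -1.18] T [-0.041  0.045 -0.031] op 0.214 69.5
[0.0001 0.0001 0.    ] [-0.1617  0.0445  0.007 ]
[0.0001 0.0001 0.    ] [-0.3248  0.0927  0.0071]
[0.0001 0.0001 0.    ] [-0.3248  0.0927  0.0503]
jug frame TCP x,y 176.27 76.99 tip above floor 16.5 Fx,Fy jug -0.17 0.51
T about jug y 0.058 about x 0.018
```

Request:
carry_out --pt "0 0 0 -0.04 0.0115 0.004 0.8" --pt "0 0 0 -0.085 0.024 0.004 0.8" --pt "0 0 0 -0.13 0.037 0.004 0.8" --pt "0 0 0 -0.175 0.05 0.004 0.8" --pt "0 0 0 -0.22 0.063 0.004 0.8" --pt "0 0 0 -0.265 0.076 0.004 0.8" --pt "0 0 0 -0.31 0.0885 0.004 0.8" --pt "0 0 0 -0.325 0.093 0.004 0.8"

```text
clock: 23.8
eef_pos: [535.8, 157.4, 174.5]
tcp_rot: [3.141, 0.0, 2.614]
contact_force: [0.2, 0.6, -1.7]
opening: 0.214
grasp_force: 69.5
```

Request:
carry_out --pt "0 0 0 0 0 0 0.8" --pt "0 0 0 0 0 0 0.8" --pt "0 0 0 0 0 0 0.8" --pt "0 0 0 0 0 0 0.8"

```text
clock: 24.3
eef_pos: [534.8, 157.7, 174.6]
tcp_rot: [3.142, 0.0, 2.615]
contact_force: [-0.3, -0.2, -2.2]
opening: 0.22
grasp_force: 69.5
```

```bash
python3 go.py 2.6145 535,157.6,163.2;python3 - <<'E'
from h import *
f=r.grab_frame("side")[:,:,::-1]; cv2.imwrite("pics/side5.png",f); cv2.imwrite("pics/v5.png",cv2.resize(f[170:290,200:310],None,fx=5,fy=5,interpolation=cv2.INTER_CUBIC))
E
```

```text
24.3 [534.84 157.68 174.59] [3.1416 0.     2.6147] F [-0.34 -0.24 -2.15] T [-0.038 -0.047  0.023] op 0.22 69.5
[0.     0.     0.0001] [-0.0007  0.      0.0456]
jug frame TCP x,y 199.44 -4.02 tip above floor 15.4 Fx,Fy jug -0.38 0.18
T about jug y 0.009 about x -0.06
```

View pics/v5.png

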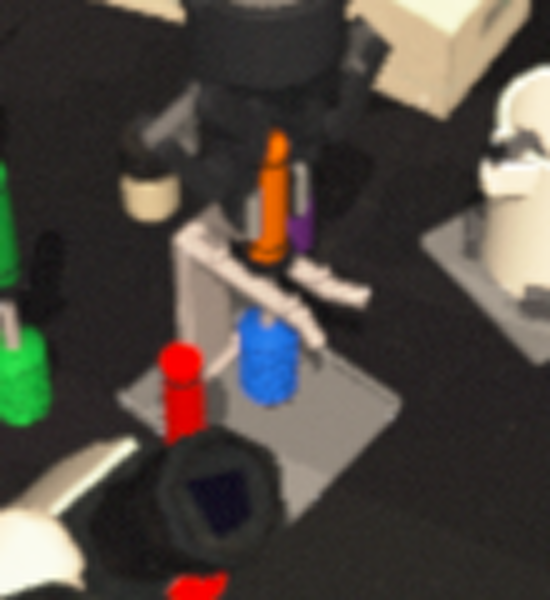

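The brush is in the fork with its collar just over the tines at crop (268,258), and nothing pushes on it sideways. I'm lowering it 11.4 mm onto the tines and then letting go.

Request:
carry_out --pt "0 0 0 0 0 0.012 0.8" --pt "0 0 0 0 0 0.024 0.8" --pt "0 0 0 0 0 0.036 0.8" --pt "0 0 0 0 0 0.044 0.8" --pt "0 0 0 0 0 0.045 0.8" --pt "0 0 0 0 0 0.045 0.8" --force 30

```text
clock: 25.1
eef_pos: [535.0, 157.6, 163.4]
tcp_rot: [-3.142, -0.0, 2.615]
contact_force: [-0.5, -1.5, 0.0]
opening: 0.215
grasp_force: 70.2
```

```bash
python3 go.py 2.6145 535,157.6,163.2
```

```text
25.1 [534.99 157.58 163.35] [-3.1415 -0.      2.6146] F [-0.52 -1.49  0.02] T [-0.131  0.209  0.07 ] op 0.215 70.2
[-0. -0.  0.] [0.     0.0001 0.0006]
jug frame TCP x,y 199.42 -4.2 tip above floor 4.2 Fx,Fy jug -1.55 -0.3
T about jug y 0.219 about x 0.115
```

Request:
carry_out --pt "0 0 0 0 0 0 0.5" --pt "0 0 0 0 0 0 0.45" --pt "0 0 0 0 0 0 0.3" --pt "0 0 0 0 0 0 0.1" --pt "0 0 0 0 0 0 -0.1" --pt "0 0 0 0 0 0 -0.2" --pt "0 0 0 0 0 0 -0.2" --pt "0 0 0 0 0 0 -0.2"

```text
clock: 26.1
eef_pos: [535.0, 157.6, 163.3]
tcp_rot: [-3.142, -0.0, 2.615]
contact_force: [-0.5, 0.2, 0.7]
opening: 0.596
grasp_force: 0.0
```

Request:
carry_out --pt "0 0 0 0 0 -0.08 -0.2" --pt "0 0 0 0 0 -0.16 -0.2" --pt "0 0 0 0 0 -0.26 -0.2" --pt "0 0 0 0 0 -0.4 -0.2" --pt "0 0 0 0 0 -0.5 -0.2" --pt "0 0 0 0 0 -0.5 -0.2" --pt "0 0 0 0 0 -0.5 -0.2"

```text
clock: 26.98
eef_pos: [534.5, 157.5, 287.4]
tcp_rot: [-3.141, -0.001, 2.614]
contact_force: [0.5, -0.6, -0.6]
opening: 0.6
grasp_force: 0.0
```

```bash
python3 go.py 2.6145;python3 - <<'E'
from h import *
f=r.grab_frame("side")[:,:,::-1]; cv2.imwrite("pics/side6.png",f); cv2.imwrite("pics/v6.png",cv2.resize(f[140:300,170:370],None,fx=3.75,fy=3.75,interpolation=cv2.INTER_CUBIC))
g=cv2.imread("pics/side0.png")
for a in(g,f):
    h=cv2.cvtColor(a,cv2.COLOR_BGR2HSV).astype(int)
    for lo,hi in((4,20),(100,125)):
        m=np.zeros(h.shape[:2],bool); m[190:262,235:275]=True
        m&=(h[...,0]>lo)&(h[...,0]<hi)&(h[...,1]>150)&(h[...,2]>80)
        y,x=np.where(m); print(x.mean().round(1),y.mean().round(1),m.sum())
E
```

```text
26.975 [534.54 157.47 287.37] [-3.1408e+00 -8.0000e-04  2.6145e+00] F [ 0.54 -0.56 -0.59] T [ 0.017 -0.037 -0.002] op 0.6 0.0
jug frame TCP x,y 199.11 -3.86 tip above floor 128.2 Fx,Fy jug -0.21 -0.75
T about jug y -0.033 about x -0.024
253.0 211.0 206
253.7 243.3 163
252.6 211.4 212
253.0 243.6 172
```

View pics/v6.png

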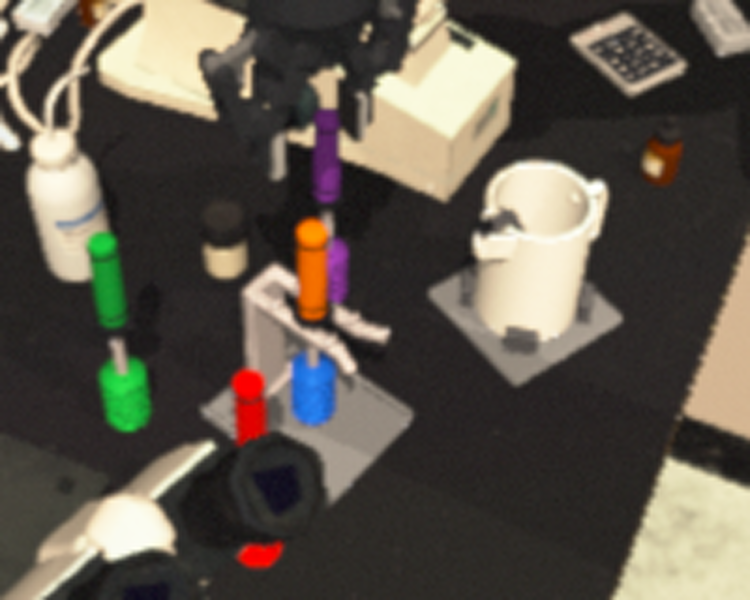

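The brush hangs upright and released on the fork at crop (313,320). Its handle and head are within 0.7 px of where they started, and the bystanders are in place.

Request:
carry_out --pt "0 0 0 0 0 0 -0.2" --pt "0 0 0 0 0 0 -0.2" --pt "0 0 0 0 0 0 -0.2" --pt "0 0 0 0 0 0 -0.2"

```text
clock: 27.52
eef_pos: [535.0, 157.6, 288.2]
tcp_rot: [-3.142, -0.0, 2.615]
contact_force: [0.5, 0.1, 0.1]
opening: 0.603
grasp_force: 0.0
```

```bash
python3 -c "from rig import r; print(r.sign_off())"
```

```text
the job is handed in; nothing more can be done
None
```

I scrubbed the baffle with four upward strokes (three plus a spare) at about 4–6 N by the wrist sensor, hung the brush back on its fork, left the other things in place and handed the job in at about 27.5 s; no verdict was returned.

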